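# Wedge a sagging setting plate up level and tight

## Robot

A 6-joint arm with a two-finger parallel gripper is mounted at the origin on a cart in front of the work surface, level with it; the furniture and walls round the work are solid. World frame = base frame: x ahead of the robot, y to its left, z up, the work surface at z = 0. Lengths are in m, angles in rad, forces in N, time in s.
With the tool pointing down it reaches from about 0.3 to 0.775 m from the base axis. Payload 14.6 kg.
Tool frame: the origin (TCP) lies midway between the tips of the shut fingers; the grasp point (between the pads) lies 19 mm behind it; z points along the fingers, y is the line along which they close (so a half turn about z gives the same grasp; the last joint's range is limited). The gripper opens to 85 mm and grips with 20 to 120 N. Pads are 22 mm wide; open, the fingers measure 114 mm over their backs; the gripper's body (76 mm by 85 mm) begins 54 mm behind the grasp point. The pads swing forward as they close: fully open they stand 13 mm farther back than shut.
Start: joints at [1.273, 0.3, 1.521, -0, 1.321, -0.067], TCP at [0.126, 0.535, 0.231] pointing down, gripper open.
Joint ranges: [-3.03, 3.03], [-0.79, 2.21], [0.23, 2.52], [-1.04, 4.18], [0, 3.07], [-2.55, 2.55]. Speed limits (rad/s): [2.22, 2.22, 2.57, 3.14, 3.14, 3.14].

## Interface

Orientations are given as [roll, pitch, yaw] about the fixed x, y, z axes, in that order (R = Rz(yaw) Ry(pitch) Rx(roll)).
In Python, from plant import get_obs, capture, camera_info, sign_off, look_for, pinpoint gives the robot as it stands.
- The arm moves only by the tool carry_out, never from a script. Its argument "rows" is a list that holds one entry, the list of rows, each a list of 7 numbers: the shift along the world's x, y, z in m, then the turn, a rotation vector about the world's x, y, z in rad, then the gripper's target within -1 to 1 (fully open at 1, half-way at 0, shut at -1). A call has 1 to 20 rows; each row shifts and turns the commanded pose from where the row before left it; what a row does not reach is not made up. A row lasts 1/8 s, in which the tool goes at most 62.5 mm and 10.7 degrees, less where a joint would pass 70% of its speed; a pose out of reach is approached as far as the arm can. A call is refused whole if a number of a shift passes 0.0625 or a number of a turn 0.188, either way. A call with a gripper value outside its range is refused whole. The fingers move at their own pace and stop on an object; the grip force is fixed at half the most. Time passes only in rows, so rows that do not move let the fingers close. It gives the time, the measured TCP pose, the force, the opening and the grip force at its end, in the units of the state.
- get_obs(): the state, without advancing time (a new reading comes with each control period).
- capture(name): name is "scene" or "top" or "wrist"; returns (picture, depth): 480x640x3 uint8, blue, green, red; 480x640 float32, m along the optical axis (not along the pixel's ray), 0 where there is no reading.
- camera_info(name): a dict with "fx", "fy", "cx", "cy" (pixels), "R" (3x3) and "t" (3): a world point X has camera coordinates R X + t; the wrist camera has in their place "hand_eye" (4x4, takes a point from camera to tool coordinates, whose origin is the TCP and whose axes are the flange's). Camera axes: x right, y down, z forward; pixel columns grow to the right and rows downward; lengths in m; the calibration is good to about 2 mm. A picture is of the moment at which its call begins: read the wrist's pose just before it. camera_info takes no time and is no camera call.
- sign_off(): hands the job in; it is judged then, once.
Trained networks look in the newest picture that a camera, given by its name, has taken for a name from the list of things; names that differ only in an ending like _2 or _b are one class to them, and where a whole thing is asked for, a point or a joint stands for the part that bears it (a point fixed in the world has none). Each returns a list of dicts, best first, with "conf" (0 to 1); they miss things now and then, are a little off and sometimes report something else, mostly with a low value. They report only what shows in the picture. A call takes as long as a camera call.
- look_for(camera, name): "point" ([x, y, z] in m, in world coordinates, good to about 4 mm: the middle of the surface that is visible of it).
- pinpoint(camera, name): "point" ([x, y, z] in m, in world coordinates, good to about 4 mm: a listed point, or the origin of a listed thing).
The state is a dict: "time": time; "joint_positions": joint angles; "joint_velocities": joint speeds; "joint_efforts": joint torques, N m; "eef_pos": TCP position; "tcp_rot": TCP orientation; "wrist_force": force on the tool from outside, world axes, zero at the start; "wrist_torque": the same for the moment, N m; "gripper_width": finger opening in m; "gripper_force": force on a finger pad.
Only numpy, scipy, OpenCV 4.12 (cv2) and the standard library are available. Lean on these libraries where they do the work, as an engineer would, in place of code of your own. Each camera call takes 0.05 s, during which the arm holds its last target. There are 200 camera calls.

## Task

The front edge of the hinged setting plate has sagged. Push the loose wooden wedge, thin end first, square and central in under that edge until the plate is up level against its two stop clips and the wedge is jammed tight; push firmly but do not ram it. Leave the wedge there on its own, and leave the lock barrel, bush and cutter where they are.

Things in the scene. Friction and masses are not known exactly. Their poses are not given: they have to be found in the camera images.
- rig: Grey steel frame of the setting plate, 185 x 202 mm, fixed; its screw feet set it up to 4 mm higher or lower. Origin under the middle of the plate's front edge, level with the soles (0 to 4 mm below the table top); x runs level in under the plate, square to the edge, y left, z up. Between its rails, 158 mm apart, the table is free for 130 mm inwards. Stop clips at x 45, y +-80, up to z 45 mm.
- plate: Hinged steel plate, 150 mm wide, 10 mm thick, carrying a fixed dark pulley (80 mm across, 32 mm high), 0.67 kg in all. Origin on the hinge axis, 150 mm behind the front edge, 30 mm above the soles. Level, its axes are the rig's. It starts sagged 0.06 rad, front edge down, on its rests, and swings up freely until it is level, where the clips stop it.
- front_edge (a point): Underside of the plate's rounded front edge (a 10 mm bar), middle of its 150 mm. With the plate level it lies at x = 0, z = 20 mm of the rig, that is 16 to 20 mm over the table top; sagged it is 9 mm lower.
- wedge: Loose plain waxed wooden wedge, 100 mm long, 100 mm wide, 0.18 to 0.35 kg, flat on the table in front of the plate. Its top slopes evenly from 24 mm at the thick end (heel) to 3 mm at the thin end (nose). Too wide to grip: push its upright heel or side faces. Origin at the middle of its underside, x towards the nose, z up. Its friction is 0.28 to 0.42; it stays jammed where it is left.
- wedge_nose (a point): Middle of the lower edge of the wedge's thin end, 50 mm from its origin along its x.
- wedge_heel (a point): Middle of the lower edge of the wedge's thick end (upright face 100 mm wide, 24 mm high), 50 mm behind its origin. Pushing here takes about 1 N on the bare table and 3 to 8 N while it lifts the plate; once the plate meets its clips the force climbs steeply. About 20 N leaves it tight (over 8 N between wedge and plate); over 60 N is ramming.
- barrel: Small steel lock barrel standing to the left of the frame, 20 mm across, 40 mm high, loose; origin under its centre. Leave it.
- bush: Small bush standing to the left of the frame behind the barrel, 22 mm across, 18 mm high, loose; origin under its centre. Leave it.
- cutter: Dark toothed milling cutter lying flat to the right, 52 mm across, 6 mm thick, loose; origin under its centre. Leave it.

How it is judged:
By the outcome, as a careful person would: the job done as asked, in the order asked, and still so for the second after the job is handed in, with the robot touching nothing.
It also fails if it takes over 64 s, if anything falls off the work surface, if the arm or the gripper's body presses on something with over 40 N, if the wrist force passes 120 N, or if a joint passes its speed limit or range.

## Working session

There is one attempt and no reset: what is moved stays moved. The work goes in short steps, Python scripts to look and compute and a tool call to move; the robot and the scene stay as the last step left them, time stands still between calls to the robot, and variables do not carry over. Pictures are saved under pics/ and viewed, at most 10 in all, crops included, and the job is handed in when it is done.

Besides the shell and the picture viewer there is one more tool, called after "Request:" as name([rows], argument=value, ...), one row to a line, values as JSON. carry_out: Moves the arm, as the interface text tells. Its arguments: {"type":"object","properties":{"rows":{"type":"array","items":{"type":"array","items":{"type":"array","items":{"type":"number"}}}}},"required":["rows"]}

```bash
mkdir -p pics; python3 - <<'E'
from plant import *
import cv2
o=get_obs();print(o['time'],o['eef_pos'],o['tcp_rot'],o['wrist_force'])
for c in ("top","scene"):
    im,d=capture(c);cv2.imwrite(f"pics/{c}1.png",im)
    for n in ("wedge","wedge_nose","wedge_heel","front_edge","rig","plate","barrel","bush","cutter"):
        print(c,n,[([round(float(v),4) for v in r['point']],round(r['conf'],2)) for r in pinpoint(c,n)[:2]])
E
```

```text
0.0 [0.12576052 0.5351799  0.23071797] [-3.14042851e+00 -6.96496437e-05  2.91077625e+00] [-0.70516682  0.05614763  0.62790183]
top wedge [([0.4743, 0.2581, 0.0043], 0.96)]
top wedge_nose [([0.5234, 0.2739, 0.0003], 0.65)]
top wedge_heel [([0.4298, 0.2378, -0.0013], 0.95), ([0.524, 0.2738, -0.0027], 0.73)]
top front_edge [([0.6272, 0.1928, 0.0121], 0.77)]
top rig [([0.626, 0.1971, -0.0026], 0.62)]
top plate [([0.7487, 0.2767, 0.0297], 0.94)]
top barrel [([0.4272, 0.2375, -0.0028], 0.68), ([0.5849, 0.3148, -0.0019], 0.38)]
top bush [([0.5228, 0.271, 0.0006], 0.55), ([0.6501, 0.3544, -0.0015], 0.44)]
top cutter [([0.4081, -0.1191, -0.0021], 0.73)]
scene wedge [([0.4764, 0.257, 0.0003], 0.95)]
scene wedge_nose [([0.52, 0.2721, -0.0055], 0.59)]
scene wedge_heel [([0.4286, 0.2375, -0.0005], 0.71)]
scene front_edge [([0.6241, 0.1908, 0.01], 0.65)]
scene rig [([0.6258, 0.189, -0.0048], 0.93)]
scene plate [([0.7432, 0.2726, 0.0337], 0.83)]
scene barrel [([0.6215, 0.1881, 0.0091], 0.62), ([0.5862, 0.3126, -0.0028], 0.58)]
scene bush [([0.6474, 0.3549, -0.0052], 0.7), ([0.6264, 0.1905, -0.0014], 0.61)]
scene cutter [([0.4103, -0.1237, 0.0013], 0.49)]
```

View pics/top1.png

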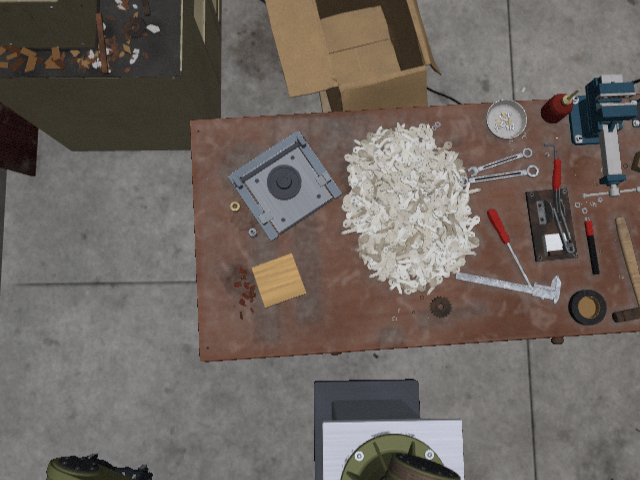

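View pics/scene1.png

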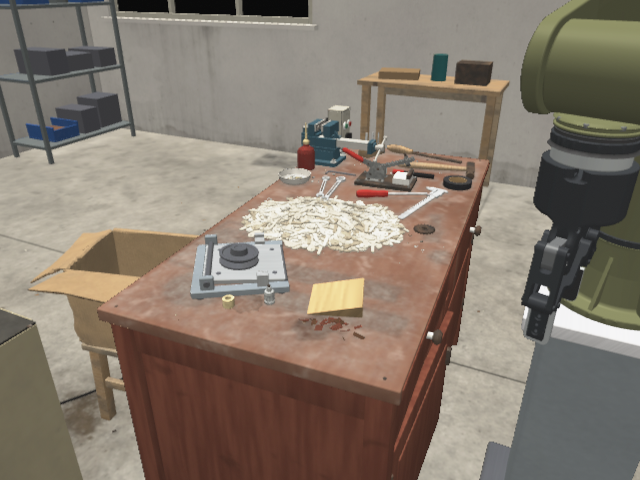

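The wedge sits at about px (278,280) and the rig at about (285,185) in the top view. The wedge is to the left of the plate's centre line and yawed off it. I'll hover the wrist camera over it for finer poses.

Request:
carry_out([
  [[0.033, -0.024, 0.012, 0, 0, -0.08, 0.4], [0.033, -0.024, 0.012, 0, 0, -0.08, 0.4], [0.033, -0.024, 0.012, 0, 0, -0.08, 0.4], [0.033, -0.024, 0.012, 0, 0, -0.08, 0.4], [0.033, -0.024, 0.012, 0, 0, -0.08, 0.4], [0.033, -0.024, 0.012, 0, 0, -0.08, 0.4], [0.033, -0.024, 0.012, 0, 0, -0.08, 0.4], [0.033, -0.024, 0.012, 0, 0, -0.08, 0.4], [0.033, -0.024, 0.012, 0, 0, -0.08, 0.4], [0.033, -0.024, 0.012, 0, 0, -0.08, 0.4], [0.033, -0.024, 0.012, 0, 0, -0.08, 0.4], [0.033, -0.024, 0.012, 0, 0, -0.09, 0.4], [0, 0, 0, 0, 0, 0, 0.4], [0, 0, 0, 0, 0, 0, 0.4]],
])

```text
time: 2.75
eef_pos: [0.5215, 0.2476, 0.3749]
tcp_rot: [-3.141, -0.0, 1.942]
wrist_force: [-1.2, -0.1, 0.0]
gripper_width: 0.0599
gripper_force: 0.0
```

```bash
cat > h.py <<'E'
from plant import *
import cv2, numpy as np
from scipy.spatial.transform import Rotation as Ro
def wrist(name):
    o=get_obs(); im,d=capture("wrist"); cv2.imwrite(f"pics/{name}.png",im)
    c=camera_info("wrist"); T=np.eye(4); T[:3,:3]=Ro.from_euler('xyz',o['tcp_rot']).as_matrix(); T[:3,3]=o['eef_pos']
    M=T@np.array(c['hand_eye'])
    v,u=np.mgrid[:480,:640]
    P=np.stack([(u-c['cx'])/c['fx']*d,(v-c['cy'])/c['fy']*d,d],-1)@M[:3,:3].T+M[:3,3]
    P[d==0]=np.nan
    return o,im,P
def pp(c,n,k=1): 
    for r in pinpoint(c,n)[:k]: print(c,n,np.round(r['point'],4),round(r['conf'],2))
E
python3 - <<'E'
from h import *
o,im,P=wrist("w1")
print(o['time'],o['eef_pos'],o['tcp_rot'],o['gripper_width'],o['joint_positions'])
np.save('P1.npy',P); 
for n in ("wedge","wedge_nose","wedge_heel","front_edge","rig","plate"): pp("wrist",n)
E
```

```text
2.75 [0.52149764 0.24762033 0.37493597] [-3.14102450e+00 -1.56029383e-04  1.94153422e+00] 0.05989596224089158 [3.79796297e-01 3.03934188e-01 1.18956421e+00 1.61659241e-04
 1.64866097e+00 9.07088730e-03]
wrist wedge [0.4758 0.2571 0.0007] 0.58
wrist wedge_nose [ 0.5237  0.2721 -0.0021] 0.84
wrist wedge_heel [ 0.4262  0.2385 -0.0013] 0.85
wrist front_edge [0.6208 0.1934 0.006 ] 0.81
wrist rig [ 0.6232  0.1919 -0.0041] 0.67
wrist plate [0.753  0.2763 0.0279] 0.72
```

View pics/w1.png

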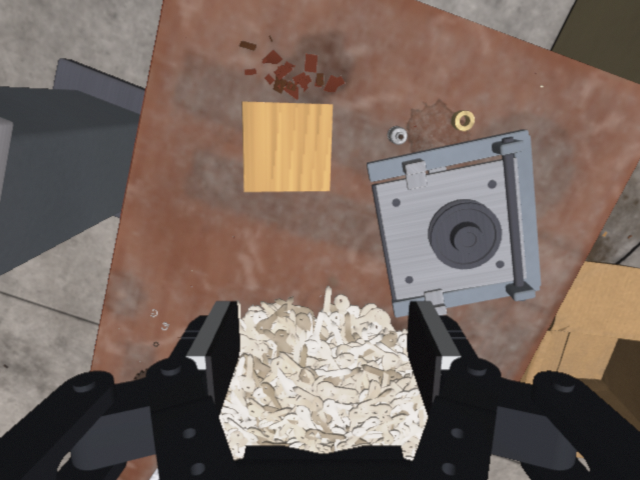

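The wrist view shows the wedge at px (243–332, 102–191). The plate's front edge runs from about (374,183) to (394,302), and the barrel is at (399,135). Next I fit these edges.

```bash
python3 - <<'E'
from h import *
im=cv2.imread('pics/w1.png'); P=np.load('P1.npy')
h=cv2.cvtColor(im,cv2.COLOR_BGR2HSV)
m=((h[...,0]>10)&(h[...,0]<28)&(h[...,1]>90)&(h[...,2]>150)).astype(np.uint8); m[:90]=0;m[200:]=0;m[:,:230]=0;m[:,345:]=0
r=cv2.minAreaRect(cv2.findNonZero(m)); B=cv2.boxPoints(r)
w=P[m>0]; w=w[~np.isnan(w[:,0])]
print('mask c',r, 'table z',np.nanmedian(P[210:260,200:240,2]))
A=cv2.minAreaRect((w[:,:2]*1000).astype(np.float32)); print('wedge rect',A, cv2.boxPoints(A))
# slope fit -> x dir
c=np.linalg.lstsq(np.c_[w[:,:2],np.ones(len(w))],w[:,2],rcond=None)[0]; g=-c[:2]; print('slope',np.hypot(*g),'yaw',np.degrees(np.arctan2(g[1],g[0])))
# plate front edge: first col in each row with z jump
Q=[]
for v in range(195,292):
    z=P[v,:,2]; k=[u for u in range(345,420) if z[u]>0.012]
    if k: Q.append(P[v,k[0]])
Q=np.array(Q); 
vx=cv2.fitLine((Q[:,:2]*1000).astype(np.float32),cv2.DIST_HUBER,0,.01,.01).ravel(); print('edge',vx,Q[0],Q[-1], 'z',np.median(Q[:,2]))
pm=(P[...,2]>0.01)&(P[...,2]<0.12); pm[:125]=0;pm[320:]=0;pm[:,:360]=0;pm[:,545:]=0
pm=cv2.morphologyEx(pm.astype(np.uint8),cv2.MORPH_OPEN,np.ones((5,5)))
p=P[pm>0]; a=cv2.minAreaRect((p[:,:2]*1000).astype(np.float32)); print('rig rect',a,cv2.boxPoints(a))
E
```

```text
mask c ((287.0, 146.0), (90.0, 90.0), 90.0) table z -0.000142708779960532
wedge rect ((473.1256103515625, 253.86306762695312), (105.82806396484375, 103.80877685546875), 19.49241828918457) [[405.92474 285.13614]
 [440.5639  187.27708]
 [540.3265  222.59   ]
 [505.68732 320.44904]]
slope 0.20457273326176975 yaw 17.463705210333842
edge [ 5.4949975e-01 -8.3549386e-01  6.2840509e+02  1.8010822e+02] [0.58809794 0.24215776 0.01658536] [0.6571211  0.13624264 0.0156383 ] z 0.015491490368116811
rig rect ((690.2686767578125, 254.52333068847656), (187.4407196044922, 234.91175842285156), 33.36787414550781) [[547.3953   301.07    ]
 [676.5997   104.881935]
 [833.142    207.97665 ]
 [703.9377   404.16473 ]]
```

Request:
carry_out([
  [[-0.0097, 0.0098, -0.042, 0, 0, -0.004, 0.4], [-0.0097, 0.0098, -0.042, 0, 0, -0.004, 0.4], [-0.0097, 0.0098, -0.042, 0, 0, -0.004, 0.4], [-0.0097, 0.0098, -0.042, 0, 0, -0.004, 0.4], [-0.0097, 0.0098, -0.042, 0, 0, -0.004, 0.4], [-0.0097, 0.0098, -0.042, 0, 0, -0.004, 0.4], [-0.0097, 0.0098, -0.042, 0, 0, -0.004, 0.4], [-0.0097, 0.0098, -0.042, 0, 0, -0.004, 0.4], [0, 0, -0.01, 0, 0, 0, 0.4], [0, 0, -0.01, 0, 0, 0, 0.4], [0, 0, -0.006, 0, 0, 0, 0.4], [0, 0, 0, 0, 0, 0, 0.4]],
])

```text
time: 4.6
eef_pos: [0.4447, 0.3257, 0.0138]
tcp_rot: [3.141, -0.0, 1.908]
wrist_force: [0.5, -0.7, -0.4]
gripper_width: 0.0601
gripper_force: 0.0
```

Request:
carry_out([
  [[0, 0, -0.004, 0, 0, 0, 0.4], [0, 0, -0.002, 0, 0, 0, 0.4], [0, 0, 0, 0, 0, 0, 0.4]],
])

```text
time: 4.97
eef_pos: [0.4442, 0.3258, 0.0072]
tcp_rot: [-3.141, 0.0, 1.909]
wrist_force: [-0.3, 0.5, -0.1]
gripper_width: 0.0596
gripper_force: 0.0
```

```bash
python3 - <<'E'
from h import *
o,im,P=wrist("w2"); print(o['wrist_force'],o['eef_pos'],o['tcp_rot'])
E
```

```text
[-0.32681615  0.45576988 -0.06678992] [0.44421819 0.3257568  0.00723261] [-3.14148756e+00  4.46686546e-05  1.90876467e+00]
```

View pics/w2.png

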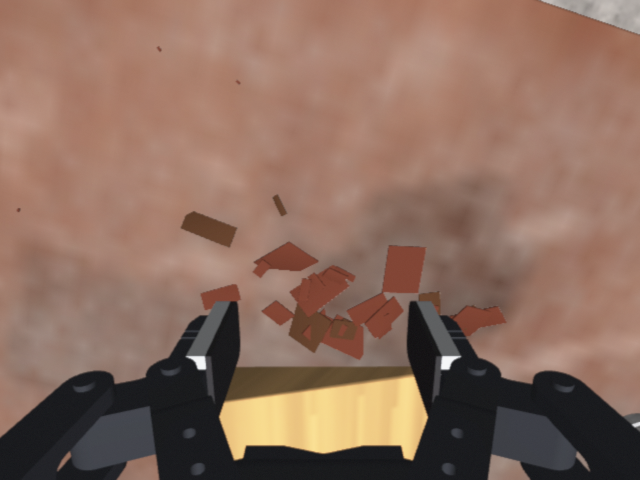

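The fingers stand just left of the wedge's side face, whose lower edge (row 368) runs parallel to the finger line. The chips lie flat. Now I feel for the table.

Request:
carry_out([
  [[0, 0, -0.002, 0, 0, 0, 0.4], [0, 0, -0.002, 0, 0, 0, 0.4], [0, 0, 0, 0, 0, 0, 0.4]],
])

```text
time: 5.4
eef_pos: [0.4441, 0.3257, 0.0031]
tcp_rot: [-3.141, 0.0, 1.909]
wrist_force: [-0.4, 0.2, 0.4]
gripper_width: 0.0597
gripper_force: 0.0
```

Request:
carry_out([
  [[0, 0, -0.002, 0, 0, 0, 0.4], [0, 0, 0, 0, 0, 0, 0.4]],
])

```text
time: 5.65
eef_pos: [0.4441, 0.3258, 0.0011]
tcp_rot: [-3.141, 0.0, 1.909]
wrist_force: [-0.7, -1.3, 0.4]
gripper_width: 0.0598
gripper_force: 0.0
```

Request:
carry_out([
  [[0, 0, -0.002, 0, 0, 0, 0.4], [0, 0, 0, 0, 0, 0, 0.4]],
])

```text
time: 5.9
eef_pos: [0.4441, 0.3258, -0.0009]
tcp_rot: [-3.141, 0.0, 1.909]
wrist_force: [0.2, -0.1, 0.6]
gripper_width: 0.0597
gripper_force: 0.0
```

Request:
carry_out([
  [[0, 0, -0.001, 0, 0, 0, 0.4], [0, 0, 0, 0, 0, 0, 0.4]],
])

```text
time: 6.15
eef_pos: [0.4442, 0.3258, -0.0018]
tcp_rot: [-3.141, 0.0, 1.909]
wrist_force: [0.3, 0.5, 0.6]
gripper_width: 0.0594
gripper_force: 0.0
```

Request:
carry_out([
  [[0, 0, -0.001, 0, 0, 0, 0.4], [0, 0, 0, 0, 0, 0, 0.4]],
])

```text
time: 6.4
eef_pos: [0.4442, 0.3258, -0.0028]
tcp_rot: [-3.141, 0.0, 1.909]
wrist_force: [0.7, 1.0, 0.2]
gripper_width: 0.06
gripper_force: 0.0
```

Request:
carry_out([
  [[0, 0, -0.001, 0, 0, 0, 0.4], [0, 0, 0, 0, 0, 0, 0.4]],
])

```text
time: 6.65
eef_pos: [0.4442, 0.3258, -0.0038]
tcp_rot: [-3.141, 0.0, 1.909]
wrist_force: [0.4, -0.3, 0.1]
gripper_width: 0.0598
gripper_force: 0.0
```

Request:
carry_out([
  [[0, 0, -0.001, 0, 0, 0, 0.4], [0, 0, 0, 0, 0, 0, 0.4]],
])

```text
time: 6.9
eef_pos: [0.4442, 0.3258, -0.0048]
tcp_rot: [-3.141, 0.0, 1.909]
wrist_force: [0.1, -0.2, 0.8]
gripper_width: 0.06
gripper_force: 0.0
```

Request:
carry_out([
  [[0, 0, -0.001, 0, 0, 0, 0.4], [0, 0, 0, 0, 0, 0, 0.4]],
])

```text
time: 7.15
eef_pos: [0.4443, 0.3259, -0.005]
tcp_rot: [3.141, -0.0, 1.909]
wrist_force: [-4.3, -2.8, 11.3]
gripper_width: 0.0595
gripper_force: 5.4
```

Request:
carry_out([
  [[0, 0, -0.001, 0, 0, 0, 0.4], [0, 0, 0, 0, 0, 0, 0.4]],
])

```text
time: 7.4
eef_pos: [0.4443, 0.3259, -0.0051]
tcp_rot: [3.141, 0.0, 1.909]
wrist_force: [-9.5, -6.5, 24.0]
gripper_width: 0.0597
gripper_force: 12.2
```

Request:
carry_out([
  [[0, 0, 0.0035, 0, 0, 0, 0.4], [0.0035, -0.0071, 0, 0, 0, 0, 0.4], [0.0035, -0.0071, 0, 0, 0, 0, 0.4], [0.0035, -0.0071, 0, 0, 0, 0, 0.4], [0.0035, -0.0071, 0, 0, 0, 0.02, 0.4], [0.0035, -0.0071, 0, 0, 0, 0.02, 0.4], [0.0035, -0.0071, 0, 0, 0, 0.02, 0.4], [0.0035, -0.0071, 0, 0, 0, 0.02, 0.4], [0.0035, -0.0071, 0, 0, 0, 0.02, 0.4], [0.0035, -0.0071, 0, 0, 0, 0.02, 0.4], [0.0035, -0.0071, 0, 0, 0, 0.02, 0.4], [0.0035, -0.0071, 0, 0, 0, 0.02, 0.4], [0.0035, -0.0071, 0, 0, 0, 0.02, 0.4], [0.0035, -0.0071, 0, 0, 0, 0.02, 0.4], [0.0035, -0.0071, 0, 0, 0, 0.02, 0.4], [0.0035, -0.0071, 0, 0, 0, 0.02, 0.4], [0.0035, -0.0071, 0, 0, 0, 0, 0.4], [0.0035, -0.0071, 0, 0, 0, 0, 0.4], [0, 0, 0, 0, 0, 0, 0.4]],
])

```text
time: 9.78
eef_pos: [0.504, 0.2046, -0.0032]
tcp_rot: [3.141, 0.0, 2.148]
wrist_force: [0.5, -0.5, 0.2]
gripper_width: 0.0599
gripper_force: 0.0
```

```bash
python3 - <<'E'
from h import *
o=get_obs();print(o['eef_pos'],o['tcp_rot'],o['wrist_force'])
im,d=capture("top");cv2.imwrite("pics/top2.png",cv2.resize(im[100:330,180:440],None,fx=2.6,fy=2.6))
for n in ("wedge","wedge_nose","wedge_heel","front_edge"): pp("top",n)
im,d=capture("scene")
for n in ("wedge","wedge_nose","wedge_heel","front_edge"): pp("scene",n)
E
```

```text
[ 0.50403795  0.20457553 -0.00317307] [3.14144669e+00 1.45552012e-04 2.14796284e+00] [ 0.53673072 -0.51348677  0.17438331]
top wedge [0.5403 0.1546 0.    ] 0.61
top wedge_nose [ 0.5839  0.1819 -0.0008] 0.9
top wedge_heel [ 0.4983  0.1235 -0.0014] 0.93
top front_edge [0.6264 0.1955 0.0072] 0.92
scene wedge [ 0.5392  0.1546 -0.0011] 0.81
scene wedge_nose [ 0.5785  0.1796 -0.0032] 0.88
scene front_edge [0.6237 0.1907 0.0079] 0.56
```

View pics/top2.png

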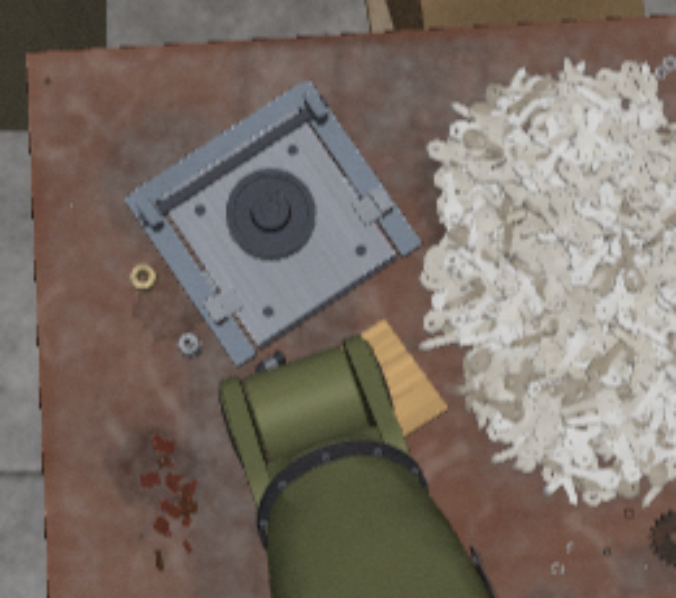

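The arm hides half the wedge, which is now parallel to the plate's front edge. Its right heel corner, at about (445,407), is close to the white pile at about (465,400). About 15.6 mm of lateral push remain, so I'll go slowly and watch the force.

Request:
carry_out([
  [[0.0012, -0.0018, 0, 0, 0, 0.005, 0.4], [0.0012, -0.0018, 0, 0, 0, 0, 0.4], [0.0012, -0.0018, 0, 0, 0, 0, 0.4], [0.0012, -0.0018, 0, 0, 0, 0, 0.4]],
])

```text
time: 10.78
eef_pos: [0.5086, 0.1978, -0.0032]
tcp_rot: [3.142, -0.0, 2.154]
wrist_force: [-0.2, 0.8, 0.6]
gripper_width: 0.0598
gripper_force: 0.8
```

Request:
carry_out([
  [[0.0012, -0.0018, 0, 0, 0, 0, 0.4], [0.0012, -0.0018, 0, 0, 0, 0, 0.4], [0.0012, -0.002, 0, 0, 0, 0, 0.4], [0, 0, 0, 0, 0, 0, 0.4]],
])

```text
time: 11.28
eef_pos: [0.5122, 0.1921, -0.0032]
tcp_rot: [3.142, 0.0, 2.154]
wrist_force: [-0.1, 0.1, -0.1]
gripper_width: 0.0601
gripper_force: 0.0
```

Request:
carry_out([
  [[-0.004, 0.006, 0, 0, 0, 0, 0.4], [-0.005, 0.007, 0, 0, 0, 0, 0.4], [0, 0, 0.05, 0, 0, 0, 0.4], [0, 0, 0.05, 0, 0, 0, 0.4], [0, 0, 0.05, 0, 0, 0, 0.4], [0, 0, 0.05, 0, 0, 0, 0.4], [0, 0, 0.04, 0, 0, 0, 0.4], [-0.0039, -0.0118, 0, 0, 0, -0.157, 0.4], [-0.0039, -0.0118, 0, 0, 0, -0.157, 0.4], [-0.0039, -0.0118, 0, 0, 0, -0.157, 0.4], [-0.0039, -0.0118, 0, 0, 0, -0.157, 0.4], [-0.0039, -0.0118, 0, 0, 0, -0.157, 0.4], [-0.0039, -0.0118, 0, 0, 0, -0.157, 0.4], [-0.0039, -0.0118, 0, 0, 0, -0.157, 0.4], [-0.0039, -0.0118, 0, 0, 0, -0.157, 0.4], [-0.0039, -0.0118, 0, 0, 0, -0.157, 0.4], [-0.0039, -0.0118, 0, 0, 0, -0.157, 0.4]],
])

```text
time: 13.4
eef_pos: [0.4637, 0.0874, 0.2368]
tcp_rot: [3.142, 0.0, 0.579]
wrist_force: [0.8, 1.1, -0.4]
gripper_width: 0.0598
gripper_force: 0.0
```

Request:
carry_out([
  [[0, 0, 0, 0, 0, 0, 0.4], [0, 0, 0, 0, 0, 0, 0.4], [0, 0, 0, 0, 0, 0, 0.4]],
])

```text
time: 13.78
eef_pos: [0.4641, 0.0878, 0.2367]
tcp_rot: [-3.142, 0.0, 0.586]
wrist_force: [-0.3, -0.5, 0.1]
gripper_width: 0.0597
gripper_force: 0.0
```

```bash
python3 - <<'E'
from h import *
o,im,P=wrist("w3"); np.save('P3.npy',P)
print(o['time'],o['eef_pos'],o['tcp_rot'])
for n in ("wedge","wedge_nose","wedge_heel","front_edge"): pp("wrist",n)
E
```

```text
13.775 [0.46414237 0.08776602 0.23672815] [-3.14152692e+00  4.76872428e-05  5.86319830e-01]
wrist wedge [ 5.505e-01  1.451e-01 -3.000e-04] 0.61
wrist wedge_nose [ 0.5916  0.1698 -0.0053] 0.96
wrist wedge_heel [ 0.5037  0.1142 -0.0008] 0.71
```

View pics/w3.png

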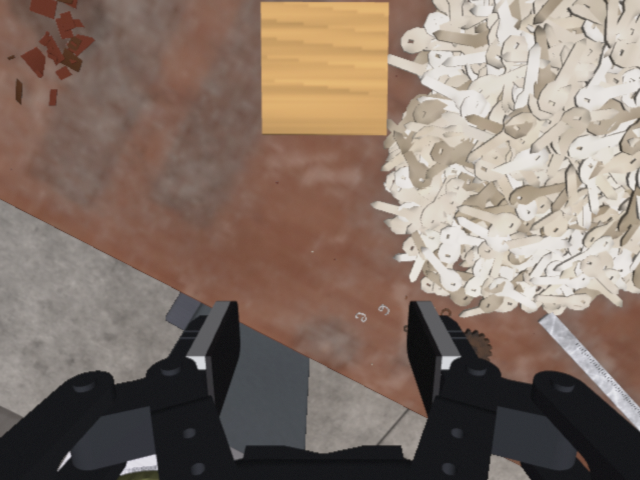

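The wedge lies at px (262–388, 2–134), square to the tool. The white pile hugs its right side, with loose tips at about (388,60) and (375,207). I'll measure the pile height and the wedge alignment.

```bash
python3 - <<'E'
from h import *
im=cv2.imread('pics/w3.png'); P=np.load('P3.npy')
h=cv2.cvtColor(im,cv2.COLOR_BGR2HSV)
m=((h[...,1]>90)&(h[...,2]>150)&(h[...,0]>10)&(h[...,0]<28)); m[150:]=0;m[:,:250]=0;m[:,400:]=0
m[:,391:]=0
th=np.radians(33.35); U=np.array([np.cos(th),np.sin(th)]);N=np.array([-U[1],U[0]])
for v in (20,50,80,110,128):
    k=np.where(m[v])[0]; a,b=P[v,k[0]+1],P[v,k[-1]-1]; print(v,k[0],k[-1],'n',(a[:2]@N).round(4),(b[:2]@N).round(4),'u',(a[:2]@U).round(4),(b[:2]@U).round(4),'z',a[2].round(4),b[2].round(4))
for c in (270,290,320,350,380):
    k=np.where(m[:,c])[0].max(); a=P[k-1,c]; print(c,k,'heel u',(a[:2]@U).round(4))
for v0,v1 in ((20,130),(130,170),(170,220)):
    q=P[v0:v1,380:440].reshape(-1,3); q=q[q[:,2]>.004]; n=q[:,:2]@N
    print('pile',v0,'max n',n[q[:,2]>.006].max() if len(n) else 0,'zmax',np.nanmax(q[:,2]), 'zmax n>-.245', np.nanmax(np.r_[0,q[n>-.245,2]]))
E
```

```text
20 261 388 n -0.1336 -0.2317 u 0.5727 0.5733 z 0.0061 0.005
50 261 387 n -0.1336 -0.2312 u 0.5503 0.5509 z 0.0121 0.0106
80 261 387 n -0.1332 -0.2316 u 0.528 0.5284 z 0.0153 0.0152
110 261 387 n -0.1331 -0.232 u 0.5052 0.5056 z 0.0206 0.0199
128 262 386 n -0.1339 -0.2315 u 0.4914 0.4918 z 0.0241 0.023
270 133 heel u 0.4883
290 133 heel u 0.4885
320 133 heel u 0.4885
350 134 heel u 0.4879
380 134 heel u 0.488
pile 20 max n -0.22598211894254874 zmax 0.024673622411204355 zmax n>-.245 0.024673622411204355
pile 130 max n -0.22736466101685454 zmax 0.025147264823075832 zmax n>-.245 0.025147264823075832
pile 170 max n -0.23969707569863127 zmax 0.014967011556364151 zmax n>-.245 0.008689266868342871
```

Request:
carry_out([
  [[0.0055, 0.0033, -0.03, 0, 0, -0.004, -0.06], [0.0055, 0.0033, -0.04, 0, 0, 0, -0.06], [0.0055, 0.0031, -0.04, 0, 0, 0, -0.06], [0, 0, -0.04, 0, 0, 0, -0.06], [0, 0, -0.04, 0, 0, 0, -0.06], [0, 0, -0.02, 0, 0, 0, -0.06], [0, 0, -0.0187, 0, 0, 0, -0.06], [0, 0, 0, 0, 0, 0, -0.06], [0, 0, 0, 0, 0, 0, -0.06]],
])

```text
time: 15.15
eef_pos: [0.481, 0.0971, 0.0088]
tcp_rot: [3.141, -0.001, 0.58]
wrist_force: [-0.3, -0.1, 0.4]
gripper_width: 0.0404
gripper_force: 0.0
```

Request:
carry_out([
  [[0.00418, 0.00275, 0, 0, 0, 0, -0.06], [0.00418, 0.00275, 0, 0, 0, 0, -0.06], [0.00418, 0.00275, 0, 0, 0, 0, -0.06], [0.00418, 0.00275, 0, 0, 0, 0, -0.06], [0.00209, 0.00137, 0, 0, 0, 0, -0.06], [0.00209, 0.00137, 0, 0, 0, 0, -0.06], [0.00209, 0.00137, 0, 0, 0, 0, -0.06], [0.00418, 0.00275, 0, 0, 0, 0, -0.06], [0.00418, 0.00275, 0, 0, 0, 0, -0.06], [0.00418, 0.00275, 0, 0, 0, 0, -0.06], [0.00418, 0.00275, 0, 0, 0, 0, -0.06], [0.00418, 0.00275, 0, 0, 0, 0, -0.06]],
])

```text
time: 16.65
eef_pos: [0.5248, 0.1261, 0.0081]
tcp_rot: [-3.142, 0.0, 0.58]
wrist_force: [-2.2, -1.3, -0.6]
gripper_width: 0.0403
gripper_force: 0.7
```

```bash
python3 - <<'E'
from h import *
o,im,P=wrist("w4"); np.save('P4.npy',P)
U=np.array([.8353,.5497]);N=np.array([-.5497,.8353]); e=o['eef_pos'][:2]
print(o['time'],o['eef_pos'],o['tcp_rot'],o['wrist_force'],o['gripper_width'],'u,n',e@U,e@N)
capture("top")
for c in ("wrist","top"):
  for n in ("wedge","wedge_nose","wedge_heel","front_edge"): pp(c,n)
E
```

```text
16.65 [0.52478269 0.12606302 0.00806311] [-3.14156596e+00  3.99061665e-05  5.79797073e-01] [-2.16314953 -1.29114315 -0.6458604 ] 0.040323433476455645 u,n 0.5076478180573 -0.18317260484360773
wrist wedge [0.5799 0.1631 0.002 ] 0.81
wrist wedge_heel [5.335e-01 1.318e-01 2.000e-04] 0.94
top wedge [0.5753 0.1612 0.0018] 0.77
top wedge_nose [0.6215 0.1891 0.0034] 0.66
top front_edge [0.6267 0.1921 0.0076] 0.7
```

View pics/w4.png

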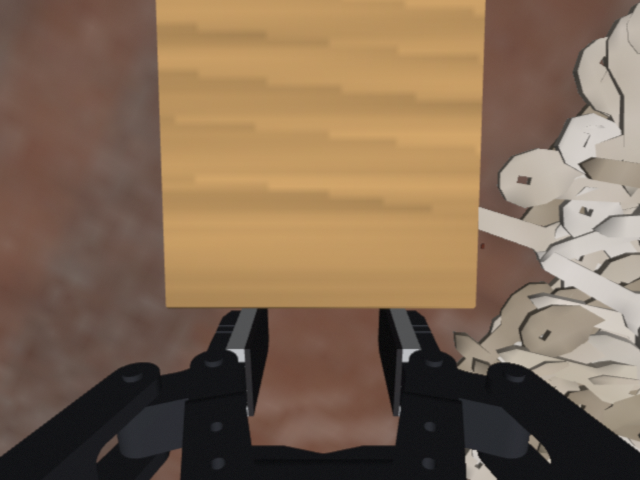

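Both fingers are on the heel and the wedge is square and central. Its heel edge runs level along row 307, from column 166 to 476. I keep pushing.

Request:
carry_out([
  [[0.00334, 0.0022, 0, 0, 0, 0, -0.06], [0.00334, 0.0022, 0, 0, 0, 0, -0.06], [0.00334, 0.0022, 0, 0, 0, 0, -0.06], [0.00334, 0.0022, 0, 0, 0, 0, -0.06], [0.00334, 0.0022, 0, 0, 0, 0, -0.06], [0.00334, 0.0022, 0, 0, 0, 0, -0.06], [0.00334, 0.0022, 0, 0, 0, 0, -0.06], [0.00334, 0.0022, 0, 0, 0, 0, -0.06], [0.00334, 0.0022, 0, 0, 0, 0, -0.06]],
])

```text
time: 18.27
eef_pos: [0.5548, 0.1458, 0.0081]
tcp_rot: [-3.142, -0.0, 0.58]
wrist_force: [-0.5, -0.1, 0.7]
gripper_width: 0.0401
gripper_force: 0.8
```

Request:
carry_out([
  [[0.00167, 0.0011, 0, 0, 0, 0, -0.06], [0.00167, 0.0011, 0, 0, 0, 0, -0.06], [0.00167, 0.0011, 0, 0, 0, 0, -0.06], [0.00167, 0.0011, 0, 0, 0, 0, -0.06], [0.00167, 0.0011, 0, 0, 0, 0, -0.06], [0.00167, 0.0011, 0, 0, 0, 0, -0.06], [0.00167, 0.0011, 0, 0, 0, 0, -0.06]],
])

```text
time: 19.15
eef_pos: [0.5658, 0.1531, 0.008]
tcp_rot: [-3.141, 0.002, 0.58]
wrist_force: [-5.5, -3.3, 4.2]
gripper_width: 0.0403
gripper_force: 3.9
```

```bash
python3 - <<'E'
from h import *
U=np.array([.8353,.5497]);N=np.array([-.5497,.8353]); 
o,im,P=wrist("w5"); e=o['eef_pos'][:2]
print(o['time'],o['eef_pos'],o['tcp_rot'],o['wrist_force'],'u,n',e@U,e@N)
E
```

```text
19.15 [0.56576287 0.15307419 0.00801404] [-3.14124679e+00  1.77990615e-03  5.79798147e-01] [-5.52663195 -3.27216392  4.15942853] u,n 0.5567266109772084 -0.1831369778198401
```

View pics/w5.png

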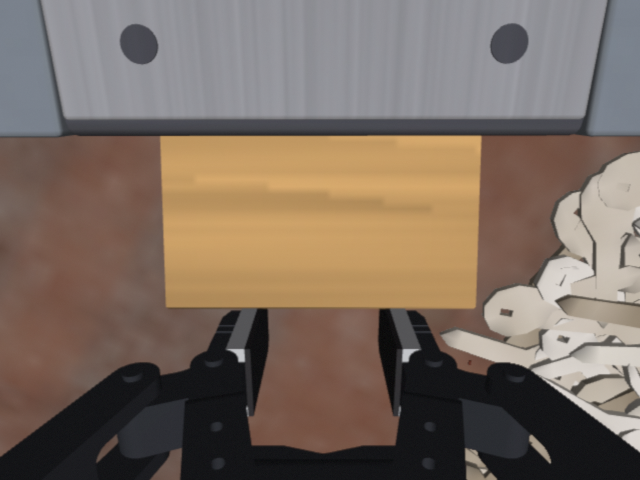

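It's central and square: plate edge columns 62–586, wedge columns 161–481. It is lifting the plate at about 6 N. I continue in careful steps.

Request:
carry_out([
  [[0.00167, 0.0011, 0, 0, 0, 0, -0.06], [0.00167, 0.0011, 0, 0, 0, 0, -0.06], [0.00167, 0.0011, 0, 0, 0, 0, -0.06], [0.00167, 0.0011, 0, 0, 0, 0, -0.06], [0.00167, 0.0011, 0, 0, 0, 0, -0.06], [0.00167, 0.0011, 0, 0, 0, 0, -0.06], [0.00167, 0.0011, 0, 0, 0, 0, -0.06], [0.00167, 0.0011, 0, 0, 0, 0, -0.06]],
])

```text
time: 20.2
eef_pos: [0.5791, 0.1619, 0.008]
tcp_rot: [-3.141, 0.002, 0.58]
wrist_force: [-6.4, -3.4, 4.3]
gripper_width: 0.0401
gripper_force: 3.8
```

Request:
carry_out([
  [[0.00084, 0.00055, 0, 0, 0, 0, -0.06], [0.00084, 0.00055, 0, 0, 0, 0, -0.06], [0.00084, 0.00055, 0, 0, 0, 0, -0.06]],
])

```text
time: 20.58
eef_pos: [0.5816, 0.1635, 0.008]
tcp_rot: [-3.141, 0.002, 0.58]
wrist_force: [-6.1, -4.7, 4.9]
gripper_width: 0.04
gripper_force: 3.8
```

Request:
carry_out([
  [[0.00084, 0.00055, 0, 0, 0, 0, -0.06], [0.00084, 0.00055, 0, 0, 0, 0, -0.06]],
])

```text
time: 20.82
eef_pos: [0.5833, 0.1646, 0.008]
tcp_rot: [-3.141, 0.002, 0.58]
wrist_force: [-5.5, -4.1, 3.5]
gripper_width: 0.0401
gripper_force: 3.8
```

Request:
carry_out([
  [[0.00084, 0.00055, 0, 0, 0, 0, -0.06], [0.00084, 0.00055, 0, 0, 0, 0, -0.06]],
])

```text
time: 21.08
eef_pos: [0.585, 0.1657, 0.008]
tcp_rot: [-3.141, 0.002, 0.58]
wrist_force: [-6.9, -3.6, 3.5]
gripper_width: 0.0402
gripper_force: 3.8
```

Request:
carry_out([
  [[0.00084, 0.00055, 0, 0, 0, 0, -0.06], [0.00084, 0.00055, 0, 0, 0, 0, -0.06]],
])

```text
time: 21.32
eef_pos: [0.5867, 0.1668, 0.008]
tcp_rot: [-3.141, 0.002, 0.58]
wrist_force: [-6.0, -4.8, 3.6]
gripper_width: 0.04
gripper_force: 3.8
```

Request:
carry_out([
  [[0.00084, 0.00055, 0, 0, 0, 0, -0.06], [0.00084, 0.00055, 0, 0, 0, 0, -0.06]],
])

```text
time: 21.58
eef_pos: [0.5884, 0.1679, 0.008]
tcp_rot: [-3.141, 0.002, 0.58]
wrist_force: [-5.6, -4.9, 3.2]
gripper_width: 0.0401
gripper_force: 3.7
```

Request:
carry_out([
  [[0.00084, 0.00055, 0, 0, 0, 0, -0.06], [0.00084, 0.00055, 0, 0, 0, 0, -0.06]],
])

```text
time: 21.82
eef_pos: [0.5901, 0.169, 0.008]
tcp_rot: [-3.141, 0.002, 0.58]
wrist_force: [-7.4, -4.8, 4.0]
gripper_width: 0.0402
gripper_force: 3.7
```

Request:
carry_out([
  [[0.00084, 0.00055, 0, 0, 0, 0, -0.06], [0.00084, 0.00055, 0, 0, 0, 0, -0.06]],
])

```text
time: 22.08
eef_pos: [0.591, 0.1696, 0.008]
tcp_rot: [-3.141, 0.004, 0.58]
wrist_force: [-16.3, -10.2, 11.3]
gripper_width: 0.0401
gripper_force: 9.9
```

Request:
carry_out([
  [[0.00084, 0.00055, 0, 0, 0, 0, -0.06], [0, 0, 0, 0, 0, 0, -0.06]],
])

```text
time: 22.32
eef_pos: [0.5911, 0.1697, 0.0079]
tcp_rot: [-3.14, 0.006, 0.58]
wrist_force: [-19.9, -12.4, 14.5]
gripper_width: 0.0399
gripper_force: 11.7
```

Request:
carry_out([
  [[0.00084, 0.00055, 0, 0, 0, 0, -0.06], [0, 0, 0, 0, 0, 0, -0.06]],
])

```text
time: 22.58
eef_pos: [0.5913, 0.1698, 0.0078]
tcp_rot: [-3.14, 0.008, 0.58]
wrist_force: [-25.3, -16.1, 19.2]
gripper_width: 0.0404
gripper_force: 15.3
```

The horizontal force is 30 N, so the wedge is jammed. I back straight off, rise and check.

Request:
carry_out([
  [[-0.00167, -0.0011, 0, 0, 0, 0, -0.06], [-0.00167, -0.0011, 0, 0, 0, 0, -0.06], [-0.00334, -0.0022, 0, 0, 0, 0, -0.06], [-0.0084, -0.0055, 0, 0, 0, 0, -0.06], [-0.0084, -0.0055, 0, 0, 0, 0, -0.06], [0, 0, 0.03, 0, 0, 0, -0.06], [0, 0, 0.04, 0, 0, 0, -0.06], [-0.01, -0.0066, 0.05, 0, 0, 0, -0.06], [-0.01, -0.0066, 0.05, 0, 0, 0, -0.06], [0, 0, 0, 0, 0, 0, -0.06], [0, 0, 0, 0, 0, 0, -0.06]],
])

```text
time: 23.95
eef_pos: [0.55, 0.1427, 0.1775]
tcp_rot: [-3.141, 0.001, 0.58]
wrist_force: [-0.8, -0.4, -0.5]
gripper_width: 0.0399
gripper_force: 0.0
```

```bash
python3 - <<'E'
from h import *
o,im,P=wrist("w6"); np.save('P6.npy',P)
U=np.array([.8353,.5497]);N=np.array([-.5497,.8353]); e=o['eef_pos'][:2]
print(o['time'],o['eef_pos'],o['wrist_force'],'u,n',e@U,e@N)
for n in ("wedge","wedge_heel","front_edge"): pp("wrist",n)
# plate plane: grey low-saturation top pts
u=P[...,:2]@U-.6266; n=P[...,:2]@N+.183
m=(u>.005)&(u<.02)&(abs(n)<.06); m2=(u>.035)&(u<.06)&(abs(n)>.04)&(abs(n)<.06)
q=P[m|m2]; uu=np.r_[u[m|m2]]; nn=n[m|m2]
k=(q[:,2]>.01)&(q[:,2]<.045)
print('plate z fit (du,dn,z0)',np.linalg.lstsq(np.c_[uu[k],nn[k],np.ones(k.sum())],q[k,2],rcond=None)[0],k.sum())
E
```

```text
23.95 [0.54996413 0.1427128  0.17746305] [-0.81398355 -0.35259777 -0.4726714 ] u,n 0.5378342693498638 -0.1831072780701403
wrist wedge_heel [ 0.5993  0.1748 -0.0013] 0.61
wrist front_edge [0.6261 0.1943 0.0175] 0.91
plate z fit (du,dn,z0) [-0.00154238 -0.00021956  0.02900198] 6261
```

View pics/w6.png

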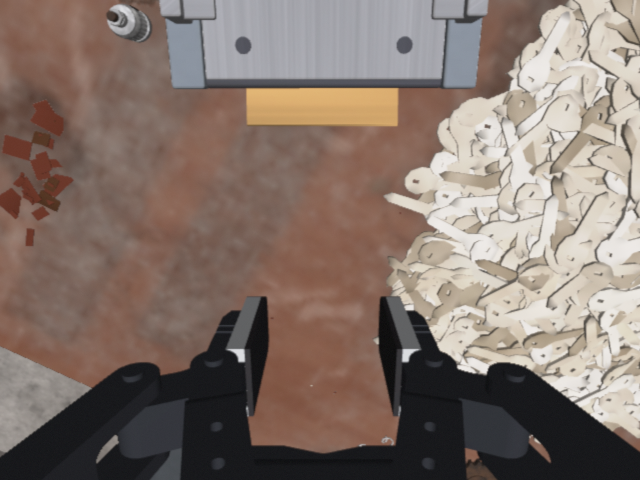

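The plate is level (fitted slope 0.0015 rad). The wedge (columns 247–398) is central under it (columns 203–443) and square. The barrel still stands at (128,22), and the arm is clear.

```bash
python3 -c "
from plant import sign_off; print(sign_off())"
```

```text
the job is handed in; nothing more can be done
None
```

The wedge is in under the plate's front edge, square and central, and the plate measures level. The wedge was pushed to about 30 N to jam it tight, the arm was backed clear, and the job is handed in at about 24 s. The verdict has not been shown to me.

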